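# Unpile the drinks-corner containers into their holders

## Robot

A 7-joint arm with a two-finger parallel gripper is mounted at the origin on the work surface. World frame = base frame: x ahead of the robot, y to its left, z up, the work surface at z = 0. Lengths are in m, angles in rad, forces in N, time in s.
With the tool pointing down it reaches from about 0.4 to 0.875 m from the base axis. Payload 6.5 kg.
Tool frame: the origin (TCP) lies at the very end of the fingers, on their centre line; the grasp point (between the pads) lies 19 mm behind it; z points along the fingers, y is the line along which they close (so a half turn about z gives the same grasp; the last joint's range is limited). The gripper opens to 85 mm and grips with 20 to 120 N. Pads are 22 mm wide; open, the fingers measure 114 mm over their backs; the gripper's body (76 mm by 85 mm) begins 54 mm behind the grasp point. The pads swing forward as they close: fully open they stand 13 mm farther back than shut.
Start: joints at [1.208, 0.536, -0.004, 1.538, 0.003, 1.067, -0.071], TCP at [0.19, -0.622, 0.231] pointing down, gripper open.
Joint ranges: [-2.7, 2.7], [-0.37, 2.16], [-1.27, 1.26], [0.24, 2.4], [-1.31, 4.45], [0.19, 1.91], [-2.76, 2.76]. Speed limits (rad/s): [2.39, 2.39, 3.14, 3.14, 3.14, 3.14, 3.14].

## Interface

Orientations are given as a unit quaternion [x, y, z, w].
In Python, from station import * gives the robot as it stands.
- The arm moves only by the tool servo_tool, never from a script. Its argument "rows" is a list that holds one entry, the list of rows, each a list of 7 numbers: the turn, a rotation vector about the tool's x, y, z each as a share of 180 degrees, from -1 to 1, then the shift along the tool's x, y, z each as a share of 80 mm, from -1 to 1, then the finger opening in mm, from 0 to 85.4. In form: [[[rx, ry, rz, tx, ty, tz, gripper], ...]]. A call has 1 to 12 rows; each row is the pose to reach, as a shift and turn from the pose commanded when the call began, along the tool's axes at that moment, turning the shorter way round; what a row does not reach only later rows make up. A row lasts 1/10 s, in which the tool goes at most 50 mm and 8.59 degrees, less where a joint would pass 70% of its speed; a pose out of reach is approached as far as the arm can. A call with a number of a shift or a turn outside -1 to 1 is refused whole. A call with a gripper value outside its range is refused whole. The fingers move at their own pace and stop on an object; "newtons" is the grip in N (left out, the last holds). Time passes only in rows, so rows that repeat a pose let the fingers close. It gives the time, the measured TCP pose, the force, the opening and the grip force at its end, in the units of the state.
- get_state(): the state, without advancing time (a new reading comes with each control period).
- camera(name): name is "scene" or "top" or "wrist"; returns a dict with "pixels" (420x560x3 uint8, red, green, blue), "z_map" (420x560 float32, m along the optical axis (not along the pixel's ray), 0 where there is no reading), "fx", "fy", "cx", "cy" (pixels), "k1" (the pictures are not rectified: a ray, as slopes to the right and down, at radius r is drawn at 1 + k1 r^2 times it, then the intrinsics apply), "extrinsics" (4x4, takes a point from world to camera coordinates). Camera axes: x right, y down, z forward; pixel columns grow to the right and rows downward; lengths in m; the calibration is good to about 2 mm. A picture is of the moment at which its call begins.
- hand_in(): hands the job in; it is judged then, once.
The state is a dict: "time_s": time; "joints": joint angles; "qvel": joint speeds; "effort": joint torques, N m; "tcp_pos": TCP position; "tcp_rot": TCP orientation; "contact_force": force on the tool from outside, world axes, zero at the start; "moment": the same for the moment, N m; "gripper_width": finger opening in m; "grip_force": force on a finger pad.
Only numpy, scipy, OpenCV 4.12 (cv2) and the standard library are available. Lean on these libraries where they do the work, as an engineer would, in place of code of your own. Each camera call takes 0.05 s, during which the arm holds its last target. There are 200 camera calls.

## Task

The washed containers of the coffee corner are piled on one another: take the pile apart and stand each one, upright and flat on the floor of the holder made for its shape and size: the tea box in the square holder, the tin in the large round one, the sachet box in the oblong one and the shaker in the small round one. Let none of them tip over, set each down gently in its holder rather than dropping it, and leave the cup and the jug where they stand.

Things in the scene. Friction and masses are not known exactly. Their poses are not given: they have to be found in the camera images.
- shaker_mid (a point): the salt shaker on top of the pile: white ceramic upright cylinder, 24 mm diameter, 52 mm tall over all, domed steel cap above 46 mm; about 60 g. Point at its centre, 26 mm above its underside; z is its upward axis
- sachet_mid (a point): the lidded sachet box, third up in the pile: black plastic block, oblong in plan, 48 mm along its x by 28 mm along its y, 50 mm tall, flat top; about 90 g. Point at its centre, 25 mm above its underside; z up
- tin_mid (a point): the sugar tin, second up in the pile: plain steel closed cylinder, 56 mm diameter, 50 mm tall, flat top; about 170 g. Point at its centre, 25 mm above its underside; z up
- teabox_mid (a point): the tea box, at the bottom of the pile on the table: wooden closed box, 64 by 64 mm in plan (sides along its x and y), 55 mm tall, flat top; about 200 g. Point at its centre, 27.5 mm above its underside; z up. The four are simply stacked, nothing locks them; the whole pile is 207 mm tall
- small_floor (a point): the small round holder, a shallow black dish fixed to the table with cork floor: inner diameter 40 mm; rim 5 mm thick, 10 mm high over the table; floor 4 mm over the table, so the rim stands 6 mm above the floor. This point is the centre of the floor's top face, z up
- oblong_floor (a point): the oblong holder, a shallow black tray fixed to the table with cork floor: inside 64 mm along its x by 44 mm along its y; rim 5 mm thick, 10 mm high over the table; floor 4 mm over the table, so the rim stands 6 mm above the floor. This point is the centre of the floor's top face, z up
- round_floor (a point): the large round holder, a shallow black dish fixed to the table with cork floor: inner diameter 72 mm; rim 5 mm thick, 10 mm high over the table; floor 4 mm over the table, so the rim stands 6 mm above the floor. This point is the centre of the floor's top face, z up
- square_floor (a point): the square holder, a shallow black tray fixed to the table with cork floor: inside 80 by 80 mm (sides along its x and y); rim 5 mm thick, 10 mm high over the table; floor 4 mm over the table, so the rim stands 6 mm above the floor. This point is the centre of the floor's top face, z up
- cup_mid (a point): bystander: a white ceramic coffee cup upside down on the table, 80 mm diameter at the rim, 70 mm tall, with a side handle reaching 64 mm from its axis. Point on its axis, 35 mm above the table
- jug_mid (a point): bystander: a small open steel milk jug standing on the table, 68 mm diameter, 75 mm tall, with a side handle reaching 55 mm from its axis. Point on its axis, 37.5 mm above the table

How it is judged:
By the outcome, as a careful person would: the job done as asked, in the order asked, and still so for the second after the job is handed in, with the robot touching nothing.
It also fails if it takes over 131 s, if anything falls off the work surface, if the arm or the gripper's body presses on something with over 40 N, if the wrist force passes 120 N, or if a joint passes its speed limit or range.

## Working session

There is one attempt and no reset: what is moved stays moved. The work goes in short steps, Python scripts to look and compute and a tool call to move; the robot and the scene stay as the last step left them, time stands still between calls to the robot, and variables do not carry over. Pictures are saved under pics/ and viewed, at most 14 in all, crops included, and the job is handed in when it is done.

Besides the shell and the picture viewer there is one more tool, called after "Call:" by a JSON object that holds its "fn" and its "kwargs", one argument or row to a line. servo_tool: Moves the arm, as the interface text tells. Shift numbers are shares of 80 mm and turn numbers shares of 180 degrees, none past 1 either way. Its arguments: {"type":"object","properties":{"rows":{"type":"array"},"newtons":{"type":"number"}},"required":["rows"]}

```bash
mkdir -p pics; cat > h.py <<'E'
from station import *
import numpy as np, cv2
from scipy.spatial.transform import Rotation as R
def cloud(c):
    z=c["z_map"]; v,u=np.mgrid[:z.shape[0],:z.shape[1]]
    K=np.array([[c["fx"],0,c["cx"]],[0,c["fy"],c["cy"]],[0,0,1]])
    p=cv2.undistortPoints(np.stack([u,v],-1).reshape(-1,1,2).astype(float),K,np.array([c["k1"],0,0,0,0.])).reshape(z.shape+(2,))
    P=np.dstack([p[...,0]*z,p[...,1]*z,z])
    E=c["extrinsics"]; W=(P-E[:3,3])@E[:3,:3]
    W[z==0]=np.nan
    return W
def save(c,n): cv2.imwrite("pics/"+n,c["pixels"][...,::-1])
E
python3 - <<'E'
from h import *
import pickle
s=get_state();print({k:np.round(v,3) for k,v in s.items()})
for n in("scene","top","wrist"):
    c=camera(n);save(c,n+"0.png");pickle.dump(c,open(n+".pkl","wb"));E=c["extrinsics"];print(n,-E[:3,:3].T@E[:3,3],E[2,:3],c["fx"],c["k1"])
E
```

```text
{'time_s': np.float64(0.0), 'joints': array([ 1.208,  0.537, -0.004,  1.539,  0.003,  1.067, -0.071]), 'qvel': array([-0.002,  0.001, -0.001,  0.   , -0.   ,  0.001, -0.001]), 'effort': array([-0.0000e+00, -5.8342e+01,  1.0480e+00, -2.5911e+01,  1.2000e-02,
        1.0000e-02, -0.0000e+00]), 'tcp_pos': array([ 0.19 , -0.621,  0.23 ]), 'tcp_rot': array([ 0.989,  0.148, -0.   , -0.001]), 'contact_force': array([-0.366,  0.226, -0.037]), 'moment': array([0.014, 0.007, 0.003]), 'grip_force': np.float64(0.0), 'gripper_width': np.float64(0.085)}
scene [ 0.95698222 -0.38742143  0.85678834] [-0.42152638  0.43823061 -0.79389511] 460.2155567903227 -0.0572815838246745
top [ 4.06147618e-01 -6.00928320e-04  1.01091218e+00] [ 0.22554646 -0.01327682 -0.97414194] 419.2463980026561 0.03012809920661091
wrist [ 0.26358009 -0.59880531  0.37251699] [-0.29154363 -0.08833827 -0.95246977] 365.629934156973 0.01909959033938318
```

View pics/scene0.png

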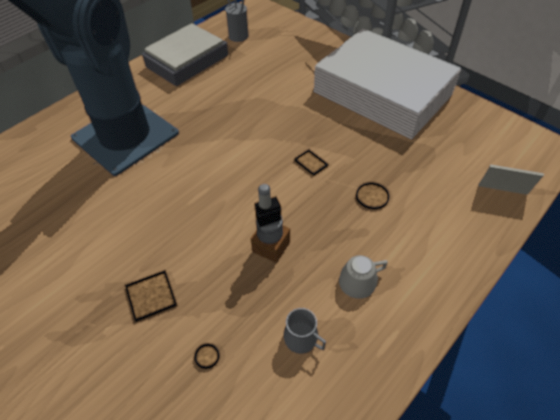

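View pics/top0.png

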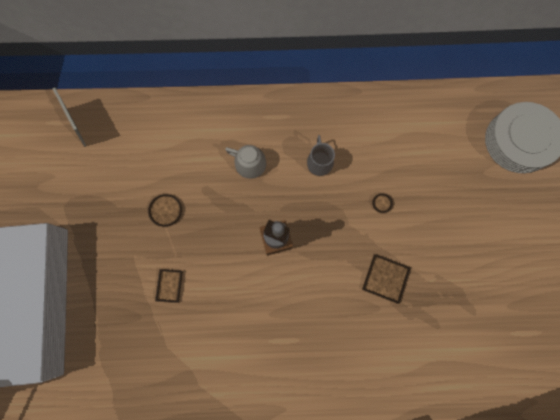

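Scene: pile at (268,222), square holder (151,296), small round (207,356), oblong (311,162), large round (373,196), cup (360,275), jug (302,330). Top: pile (277,236), square (387,278), small (382,203), oblong (169,285), round (165,210), cup (249,160), jug (320,158).

```bash
cat >> h.py <<'E'
def ray(c,uv,z):
    K=np.array([[c["fx"],0,c["cx"]],[0,c["fy"],c["cy"]],[0,0,1]])
    p=cv2.undistortPoints(np.array(uv,float).reshape(-1,1,2),K,np.array([c["k1"],0,0,0,0.])).reshape(-1,2)
    E=c["extrinsics"]; o=-E[:3,:3].T@E[:3,3]
    d=np.c_[p,np.ones(len(p))]@E[:3,:3]
    return o+d*((z-o[2])/d[:,2])[:,None]
def rect(xy):
    (c,wh,a)=cv2.minAreaRect((xy*1000).astype(np.float32)); return np.round(c,1),np.round(wh,1),round(a,1)
def holders(c,pts,r=34,thr=60):
    for n,(u,v) in pts.items():
        g=c["pixels"].max(2).astype(int); m=np.zeros(g.shape,np.uint8); m[v-r:v+r,u-r:u+r]=(g[v-r:v+r,u-r:u+r]<thr)
        k,l,st,_=cv2.connectedComponentsWithStats(m); i=1+np.argmax(st[1:,4])
        q=np.argwhere(l==i)[:,::-1]
        print(n,*rect(ray(c,q,0.01)[:,:2]))
def layers(c,box,tops):
    W=cloud(c); x0,x1,y0,y1=box
    s=(W[...,0]>x0)&(W[...,0]<x1)&(W[...,1]>y0)&(W[...,1]<y1)
    for n,z in tops.items():
        m=s&(abs(W[...,2]-z)<.006)
        P=W[m]
        if len(P)>5: print(n,len(P),*rect(P[:,:2]),"mean",np.round(P.mean(0),4))
E
python3 - <<'E'
from h import *
import pickle
t=pickle.load(open("top.pkl","rb"));s=pickle.load(open("scene.pkl","rb"))
holders(t,dict(square=(387,278),small=(382,203),oblong=(169,285),round=(165,210)))
print("scene");holders(s,dict(square=(151,296),small=(207,356),oblong=(311,162),round=(373,196)),30)
p=ray(t,[(277,236)],.1)[0];print(p)
for c in(t,s):
    layers(c,(p[0]-.07,p[0]+.07,p[1]-.07,p[1]+.07),dict(tea=.055,tin=.105,sach=.155,shaker=.205))
    W=cloud(c);print(np.nanmedian(W[...,2]))
    m=(W[...,2]>.03)&(W[...,2]<.09)&(W[...,0]>.3)&(W[...,0]<.8)&(abs(W[...,1])<.4)
    k,l,st,_=cv2.connectedComponentsWithStats(m.astype(np.uint8))
    for i in range(1,k):
        if st[i,4]>40: P=W[l==i];print(i,st[i],*rect(P[:,:2]),P[:,2].max())
for c,n,(u,v) in((t,"t",(277,236)),(s,"s",(268,222))):
    cv2.imwrite(f"pics/{n}c.png",cv2.resize(c["pixels"][v-50:v+50,u-50:u+50,::-1],(600,600),interpolation=3))
E
```

```text
square [ 448.6 -252.8] [89.4 87.8] 67.0
small [ 631.2 -275.8] [38.  14.5] 2.3
oblong [447.  239.1] [21.  70.5] 79.8
round [630.3 297.2] [25.6 69.7] 89.9
scene
square [ 450.  -255.8] [88.4 92.3] 66.7
small [ 631.7 -262.5] [45.7 46.7] 42.7
oblong [452.  252.4] [54.6 74.5] 84.4
round [642.5 242.2] [72.8 29.7] 22.2
[0.54322867 0.00083691 0.1       ]
tea 228 [550.9   3.6] [64.2 64. ] 13.4 mean [0.5399 0.0058 0.0548]
tin 137 [547.8  -0.7] [45.9 55.3] 46.4 mean [0.5365 0.0066 0.105 ]
sach 182 [549.8   1.6] [47.8 28.3] 64.4 mean [0.5489 0.0038 0.1547]
shaker 116 [546.2  -2. ] [23.4 21.7] 24.9 mean [ 0.5459 -0.0018  0.2044]
-0.0005512896460064633
1 [308 134  27  38 420] [ 744.8 -106.4] [78.8 60.3] 35.1 0.0772718846615308
2 [226 144  40  30 737] [742.  72.] [66.2 94.6] 0.3 0.0742070912492927
4 [260 225  33  30 275] [549.9   3.3] [66.2 64. ] 13.3 0.08774375284266539
tea 298 [548.8   2.4] [64.1 63.8] 14.2 mean [ 0.5613 -0.007   0.0544]
tin 184 [556.8  -6.3] [55.1 32.1] 45.7 mean [ 0.5613 -0.0071  0.1046]
sach 232 [548.4   0.9] [47.6 30.5] 65.9 mean [ 0.5512 -0.001   0.1543]
shaker 103 [545.7  -2.6] [22.6 19.4] 43.7 mean [ 0.5459 -0.0041  0.2039]
-0.0009038727082442235
1 [250 225  40  31 700] [548.8   2.4] [64.4 63.7] 14.3 0.08989205152323546
2 [ 341  255   47   36 1047] [755.4  64.7] [95.8 65.4] 39.1 0.07411381236911489
3 [284 308  42  42 800] [ 743.9 -109.1] [78.5 60.8] 36.5 0.07778473043559585
```

View pics/wrist0.png

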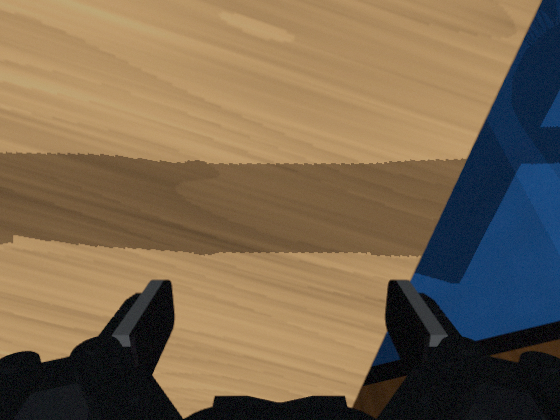

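View pics/tc.png

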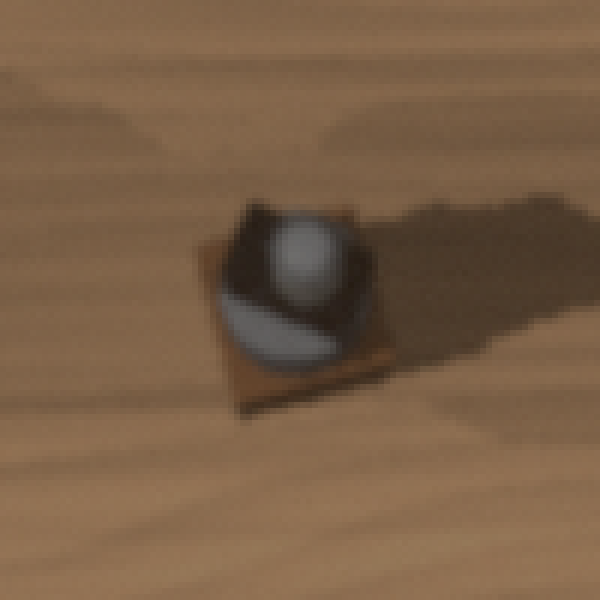

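The crop shows the pile with the sachet box's long axis running from upper left to lower right, and the wrist view shows only table. The depth layers give the pile well, so I'll move near it and check there.

Call:
{"fn": "servo_tool", "kwargs": {
  "rows": [
    [[0,0,0,0.47,-0.44,-0.1,85],[0,0,0,0.93,-0.87,-0.2,85],[0,0,0,0.93,-0.87,-0.2,85],[0,0,0,0.93,-0.87,-0.2,85]]
  ],
  "newtons": 30
}}

```text
time_s: 0.55
tcp_pos: [0.242, -0.5323, 0.2476]
tcp_rot: [0.989, 0.149, 0.0, 0.0]
contact_force: [-1.4, -0.6, -0.2]
gripper_width: 0.0847
grip_force: 0.0
```

Call:
{"fn": "servo_tool", "kwargs": {
  "rows": [
    [[0,0,0,0.47,-0.44,-0.1,85],[0,0,0,0.93,-0.87,-0.2,85],[0,0,0,0.93,-0.87,-0.2,85]]
  ]
}}

```text
time_s: 0.85
tcp_pos: [0.2953, -0.4412, 0.2639]
tcp_rot: [0.989, 0.151, 0.001, -0.001]
contact_force: [0.3, -0.5, 0.2]
gripper_width: 0.0853
grip_force: 0.0
```

Call:
{"fn": "servo_tool", "kwargs": {
  "rows": [
    [[0,0,0,0.47,-0.44,-0.1,85],[0,0,0,0.93,-0.87,-0.2,85],[0,0,0,0.93,-0.87,-0.2,85]]
  ]
}}

```text
time_s: 1.15
tcp_pos: [0.346, -0.353, 0.2801]
tcp_rot: [0.989, 0.151, 0.001, -0.0]
contact_force: [0.2, -0.7, -0.5]
gripper_width: 0.0849
grip_force: 0.0
```

Call:
{"fn": "servo_tool", "kwargs": {
  "rows": [
    [[0,0,0,0.47,-0.44,-0.1,85],[0,0,0,0.93,-0.87,-0.2,85],[0,0,0,0.93,-0.87,-0.2,85]]
  ]
}}

```text
time_s: 1.45
tcp_pos: [0.3968, -0.2646, 0.2962]
tcp_rot: [0.988, 0.151, 0.002, -0.0]
contact_force: [0.5, 0.3, 0.6]
gripper_width: 0.0851
grip_force: 0.0
```

Call:
{"fn": "servo_tool", "kwargs": {
  "rows": [
    [[0,0,0,0.47,-0.44,0,85],[0,0,0,0.93,-0.87,0,85],[0,0,0,0.93,-0.87,0,85]]
  ]
}}

```text
time_s: 1.75
tcp_pos: [0.4471, -0.1756, 0.2953]
tcp_rot: [0.988, 0.152, 0.001, -0.001]
contact_force: [-0.1, -0.9, -0.1]
gripper_width: 0.0853
grip_force: 0.0
```

Call:
{"fn": "servo_tool", "kwargs": {
  "rows": [
    [[0,0,0,0.47,-0.44,0,85],[0,0,0,0.93,-0.87,0,85],[0,0,0,0.93,-0.87,0,85],[0,0,0,0.93,-0.87,0,85]]
  ]
}}

```text
time_s: 2.15
tcp_pos: [0.4952, -0.0926, 0.2948]
tcp_rot: [0.989, 0.148, -0.0, 0.0]
contact_force: [-0.4, -1.1, -0.6]
gripper_width: 0.0853
grip_force: 0.0
```

```bash
cat >> h.py <<'E'
def plan(xyz_mm,yaw=None,cmd=None):
    s=get_state(); p=np.array(cmd if cmd is not None else s["tcp_pos"])*1000
    r=R.from_quat(s["tcp_rot"]); X=r.as_matrix()[:,0]; y0=np.degrees(np.arctan2(X[1],X[0]))
    d=r.inv().apply(np.array(xyz_mm)-p)/80
    print("pos",p.round(1),"yaw",y0.round(1),"shift shares",d.round(3),"tilt",r.as_matrix()[2].round(4))
    if yaw is not None: print("turn rz share",round(-(yaw-y0)/180,3))
def darkall(c,pts,r,thr):
    g=c["pixels"].max(2).astype(int)
    for n,(u,v) in pts.items():
        m=np.zeros(g.shape,bool); m[v-r:v+r,u-r:u+r]=g[v-r:v+r,u-r:u+r]<thr
        q=np.argwhere(m)[:,::-1]; print(n,len(q),*rect(ray(c,q,.01)[:,:2]))
E
python3 - <<'E'
from h import *
import pickle
t=pickle.load(open("top.pkl","rb"));s=pickle.load(open("scene.pkl","rb"))
for thr in(45,60):
    darkall(t,dict(square=(387,278),small=(382,203),oblong=(169,285),round=(165,210)),28,thr)
    darkall(s,dict(square=(151,296),small=(207,356),oblong=(311,162),round=(373,196)),30,thr)
w=camera("wrist");save(w,"w1.png")
layers(w,(.47,.63,-.08,.08),dict(tea=.055,tin=.105,sach=.155,shaker=.205))
plan((546,-2,235))
E
```

```text
square 12 [ 433.  -291.3] [ 1.9 81. ] 67.5Traceback (most recent call last):
  File "<stdin>", line 5, in <module>
  File "h.py", line 44, in darkall
    q=np.argwhere(m)[:,::-1]; print(n,len(q),*rect(ray(c,q,.01)[:,:2]))
                                                   ~~~^^^^^^^^^
  File "h.py", line 15, in ray
    p=cv2.undistortPoints(np.array(uv,float).reshape(-1,1,2),K,np.array([c["k1"],0,0,0,0.])).reshape(-1,2)
      ~~~~~~~~~~~~~~~~~~~^^^^^^^^^^^^^^^^^^^^^^^^^^^^^^^^^^^^^^^^^^^^^^^^^^^^^^^^^^^^^^^^^^^
cv2.error: OpenCV(4.12.0) /io/opencv/modules/calib3d/src/undistort.dispatch.cpp:347: error: (-215:Assertion failed) CV_IS_MAT(_src) && CV_IS_MAT(_dst) && (_src->rows == 1 || _src->cols == 1) && (_dst->rows == 1 || _dst->cols == 1) && _src->cols + _src->rows - 1 == _dst->rows + _dst->cols - 1 && (CV_MAT_TYPE(_src->type) == CV_32FC2 || CV_MAT_TYPE(_src->type) == CV_64FC2) && (CV_MAT_TYPE(_dst->type) == CV_32FC2 || CV_MAT_TYPE(_dst->type) == CV_64FC2) in function 'cvUndistortPointsInternal'
```

```bash
cat > hold.py <<'E'
from h import *
def holders2(c,cent,half=.065):
    W=cloud(c)
    for n,(x,y) in cent.items():
        s=(abs(W[...,0]-x)<half)&(abs(W[...,1]-y)<half)
        if s.sum()<30: continue
        z0=np.nanmedian(W[...,2][s]); g=c["pixels"].max(2)
        med=np.median(g[s]); m=s&(g<.62*med)
        k,l,st,_=cv2.connectedComponentsWithStats(m.astype(np.uint8))
        b=1+np.argmax(st[1:,4]); P=ray(c,np.argwhere(l==b)[:,::-1],.01)[:,:2]
        print(n,len(P),*rect(P),"z med %.4f"%z0)
H=dict(square=(.449,-.254),small=(.632,-.265),oblong=(.452,.25),round=(.63,.27))
E
python3 - <<'E'
from hold import *
import pickle
for n in("top","scene"):print(n);holders2(pickle.load(open(n+".pkl","rb")),H)
w=camera("wrist");save(w,"w1.png")
layers(w,(.47,.63,-.08,.08),dict(tea=.055,tin=.105,sach=.155,shaker=.205))
plan((546,-2,235))
E
```

```text
top
square 349 [ 448.8 -253. ] [91.  89.5] 67.0 z med 0.0019
small 160 [ 631.3 -260. ] [47.8 50.5] 42.2 z med 0.0004
oblong 304 [449.7 255.5] [56.9 73.3] 84.2 z med 0.0002
round 265 [629.9 271.2] [80.  82.1] 1.2 z med 0.0008
scene
square 524 [ 450.2 -256.4] [90.7 95.3] 66.4 z med 0.0015
small 287 [ 632.9 -262.8] [47.5 53.6] 48.8 z med -0.0005
oblong 256 [451.9 251.6] [59.9 78. ] 84.3 z med 0.0004
round 291 [632.9 265.7] [77.7 89. ] 23.9 z med 0.0005
tea 1003 [548.1   3.3] [64.4 63.8] 13.5 mean [ 0.5562 -0.0131  0.0544]
tin 888 [549.8  -4.6] [54.  40.8] 11.1 mean [ 0.5612 -0.007   0.1044]
sach 1513 [546.9   1.7] [48.6 28.6] 64.6 mean [ 0.5506 -0.0006  0.1542]
shaker 1264 [543.4  -2. ] [23.3 24. ] 9.7 mean [ 0.5439 -0.0029  0.2041]
pos [494.6 -93.9 294.8] yaw 16.9 shift shares [ 0.949 -0.912  0.746] tilt [-1.2e-03  3.0e-04 -1.0e+00]
```

View pics/w1.png

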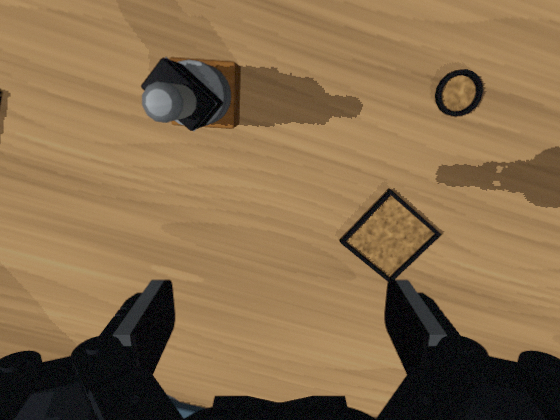

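The wrist view shows the pile at (185,95) with the shaker on top at (165,102), the square holder at (390,235) and the small holder at (460,92). All three cameras agree within about 2 mm. I'll go for the shaker.

Call:
{"fn": "servo_tool", "kwargs": {
  "rows": [
    [[0,0,0,0.47,-0.45,0,60],[0,0,0,0.94,-0.91,0,60],[0,0,0,0.94,-0.91,0,60],[0,0,0,0.94,-0.91,0.4,60],[0,0,0,0.94,-0.91,0.87,60],[0,0,0,0.94,-0.91,0.87,60]]
  ]
}}

```text
time_s: 2.8
tcp_pos: [0.5417, -0.0035, 0.2212]
tcp_rot: [0.989, 0.146, -0.005, 0.0]
contact_force: [-0.2, -0.0, -0.3]
gripper_width: 0.06
grip_force: 0.0
```

Call:
{"fn": "servo_tool", "kwargs": {
  "rows": [
    [[0,0,0,0,0,0.2,60],[0,0,0,0,0,0.4,60],[0,0,0,0,0,0.6,60],[0,0,0,0,0,0.72,60],[0,0,0,0,0,0.72,60],[0,0,0,0,0,0.72,60]]
  ]
}}

```text
time_s: 3.4
tcp_pos: [0.546, -0.0008, 0.1691]
tcp_rot: [0.989, 0.147, 0.0, 0.0]
contact_force: [-0.5, 0.6, -0.1]
gripper_width: 0.0598
grip_force: 0.0
```

```bash
python3 - <<'E'
from h import *
plan((545,-2,167))
w=camera("wrist");save(w,"w2.png")
layers(w,(.47,.63,-.08,.08),dict(sach=.155,shaker=.205))
E
```

```text
pos [546.   -0.8 169.1] yaw 17.0 shift shares [-0.017  0.011  0.026] tilt [ 9.e-04  6.e-04 -1.e+00]
sach 3650 [547.5   1.8] [48.  28.1] 64.5 mean [0.5537 0.0063 0.1543]
shaker 5665 [544.9  -1.1] [24.5 87.6] 16.9 mean [ 0.5481 -0.      0.2046]
```

View pics/w2.png

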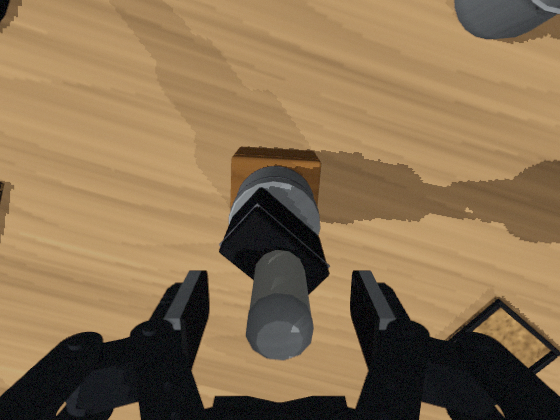

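The shaker stands centred between the fingers at about (280,325). Close and lift.

Call:
{"fn": "servo_tool", "kwargs": {
  "rows": [
    [[0,0,0,0,0,0,40],[0,0,0,0,0,0,30],[0,0,0,0,0,0,15],[0,0,0,0,0,0,10],[0,0,0,0,0,0,10],[0,0,0,0,0,0,10],[0,0,0,0,0,0,10],[0,0,0,0,0,0,10]]
  ],
  "newtons": 30
}}

```text
time_s: 4.25
tcp_pos: [0.5458, -0.0002, 0.1685]
tcp_rot: [0.989, 0.148, 0.0, 0.0]
contact_force: [-0.1, -0.6, 4.8]
gripper_width: 0.0227
grip_force: 29.2
```

Call:
{"fn": "servo_tool", "kwargs": {
  "rows": [
    [[0,0,0,0,0,-0.1,10],[0,0,0,0,0,-0.2,10],[0,0,0,0,0,-0.4,10],[0,0,0,0,0,-0.6,10],[0,0,0,0,0,-0.8,10],[0,0,0,0,0,-0.8,10]]
  ]
}}

```text
time_s: 4.85
tcp_pos: [0.5469, 0.0002, 0.2344]
tcp_rot: [0.989, 0.148, 0.002, 0.0]
contact_force: [0.9, 0.0, 0.4]
gripper_width: 0.0228
grip_force: 29.4
```

```bash
python3 - <<'E'
from h import *
plan((632,-261,233))
E
```

```text
pos [5.469e+02 2.000e-01 2.344e+02] yaw 17.0 shift shares [0.062 3.434 0.022] tilt [ 0.0041  0.0011 -1.    ]
```

Call:
{"fn": "servo_tool", "kwargs": {
  "rows": [
    [[0,0,0,0,0.2,0,10],[0,0,0,0.0,0.5,0,10],[0,0,0,0.01,0.86,0,10]]
  ]
}}

```text
time_s: 5.15
tcp_pos: [0.5659, -0.0669, 0.231]
tcp_rot: [0.989, 0.148, -0.001, -0.0]
contact_force: [0.1, 0.3, 0.0]
gripper_width: 0.0227
grip_force: 29.4
```

Call:
{"fn": "servo_tool", "kwargs": {
  "rows": [
    [[0,0,0,0,0.4,0,10],[0,0,0,0.02,0.86,0,10]]
  ]
}}

```text
time_s: 5.35
tcp_pos: [0.5874, -0.1329, 0.2308]
tcp_rot: [0.989, 0.148, -0.001, -0.0]
contact_force: [0.6, 0.4, 0.4]
gripper_width: 0.0225
grip_force: 29.4
```

Call:
{"fn": "servo_tool", "kwargs": {
  "rows": [
    [[0,0,0,0,0.4,0,10],[0,0,0,0.02,0.86,0,10]]
  ]
}}

```text
time_s: 5.55
tcp_pos: [0.6089, -0.1986, 0.2306]
tcp_rot: [0.989, 0.148, -0.001, -0.0]
contact_force: [0.5, -0.2, -0.1]
gripper_width: 0.0225
grip_force: 29.4
```

Call:
{"fn": "servo_tool", "kwargs": {
  "rows": [
    [[0,0,0,0,0.4,0.2,10],[0,0,0,0.02,0.7,0.4,10],[0,0,0,0.02,0.84,0.7,10],[0,0,0,0.02,0.84,1,10],[0,0,0,0.02,0.84,1,10]]
  ]
}}

```text
time_s: 6.05
tcp_pos: [0.6271, -0.261, 0.1467]
tcp_rot: [0.989, 0.147, -0.004, -0.002]
contact_force: [-0.8, 0.1, -1.7]
gripper_width: 0.0227
grip_force: 29.5
```

Call:
{"fn": "servo_tool", "kwargs": {
  "rows": [
    [[0,0,0,0,0,0.3,10],[0,0,0,0,0,0.6,10],[0,0,0,0,0,0.9,10],[0,0,0,0,0,0.9,10],[0,0,0,0,0,0.9,10]]
  ]
}}

```text
time_s: 6.55
tcp_pos: [0.631, -0.2604, 0.0808]
tcp_rot: [0.989, 0.148, -0.0, 0.0]
contact_force: [-0.1, -0.2, 0.3]
gripper_width: 0.023
grip_force: 29.5
```

```bash
python3 - <<'E'
from hold import *
plan((632,-261,18))
w=camera("wrist");save(w,"w3.png")
s=camera("scene");t=camera("top");
holders2(t,dict(square=H["square"],small=H["small"])); layers(t,(.57,.69,-.32,-.2),{f"{z}":z/1000 for z in(55,70,85,100)})
E
```

```text
pos [ 631.  -260.4   80.8] yaw 17.0 shift shares [0.01  0.011 0.785] tilt [-0.e+00  1.e-04 -1.e+00]
square 111 [ 440.5 -564. ] [15.5 62.6] 7.6 z med 0.5989
small 20 [ 654.7 -341.5] [ 8.5 27.3] 3.5 z med 0.4321
85 9 [ 623.6 -263.5] [ 3.6 35. ] 12.9 mean [ 0.6227 -0.2602  0.0867]
100 17 [ 623.4 -260.5] [ 4.5 33.1] 12.3 mean [ 0.6226 -0.2573  0.0992]
```

View pics/w3.png

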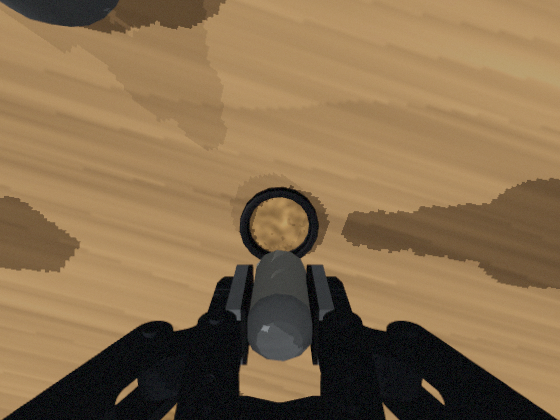

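The wrist view shows the dish at (279,225), with the shaker's foot near (280,255) about 60 mm above it. I'll fit a circle to the visible ring for the final centring.

```bash
cat >> h.py <<'E'
def ringfit(c,x,y,ro,vmax=1000):
    W=cloud(c); g=c["pixels"].max(2); rr=np.hypot(W[...,0]-x,W[...,1]-y); v=np.arange(g.shape[0])[:,None]
    m=(rr<ro+.012)&(rr>ro-.016)&(W[...,2]<.02)&(g<60)&(v<vmax)
    P=ray(c,np.argwhere(m)[:,::-1],.01)[:,:2]
    A=np.c_[2*P,np.ones(len(P))]; q=np.linalg.lstsq(A,(P**2).sum(1),rcond=None)[0]
    print("ring",len(P),(q[:2]*1000).round(1),"r",1000*np.sqrt(q[2]+q[0]**2+q[1]**2))
E
python3 - <<'E'
from h import *
w=camera("wrist"); ringfit(w,.632,-.261,.0225,250)
s=camera("scene"); ringfit(s,.632,-.261,.0225)
E
```

```text
ring 1547 [ 631.7 -260. ] r 21.518236983031645
ring 105 [ 632.1 -262.3] r 21.917477386981766
```

Call:
{"fn": "servo_tool", "kwargs": {
  "rows": [
    [[0,0,0,0.01,0,0.3,10],[0,0,0,0.01,0,0.55,10],[0,0,0,0.01,0,0.68,10],[0,0,0,0.01,0,0.74,10],[0,0,0,0.01,0,0.77,10],[0,0,0,0.01,0,0.78,10],[0,0,0,0.01,0,0.785,10],[0,0,0,0.01,0,0.785,10]]
  ]
}}

```text
time_s: 7.6
tcp_pos: [0.632, -0.26, 0.0179]
tcp_rot: [0.989, 0.148, 0.0, 0.0]
contact_force: [-1.4, -0.5, -0.5]
gripper_width: 0.0226
grip_force: 29.5
```

Call:
{"fn": "servo_tool", "kwargs": {
  "rows": [
    [[0,0,0,0,0,0.01,10],[0,0,0,0,0,0.01,10]]
  ]
}}

```text
time_s: 7.8
tcp_pos: [0.6324, -0.26, 0.0177]
tcp_rot: [0.989, 0.148, 0.001, 0.0]
contact_force: [-2.2, -0.1, 4.5]
gripper_width: 0.023
grip_force: 29.3
```

Call:
{"fn": "servo_tool", "kwargs": {
  "rows": [
    [[0,0,0,0,0,0,24],[0,0,0,0,0,0,28],[0,0,0,0,0,0,35],[0,0,0,0,0,0,50],[0,0,0,0,0,0,60],[0,0,0,0,0,0,60]]
  ]
}}

```text
time_s: 8.4
tcp_pos: [0.6315, -0.2598, 0.0164]
tcp_rot: [0.989, 0.148, -0.0, -0.0]
contact_force: [0.2, -0.6, 0.5]
gripper_width: 0.0602
grip_force: 0.0
```

Call:
{"fn": "servo_tool", "kwargs": {
  "rows": [
    [[0,0,0,0,0,-0.2,60],[0,0,0,0,0,-0.5,60],[0,0,0,0,0,-0.8,60],[0,0,0,0,0,-1,60]]
  ]
}}

```text
time_s: 8.8
tcp_pos: [0.6327, -0.2602, 0.0995]
tcp_rot: [0.989, 0.148, 0.001, 0.001]
contact_force: [0.2, -0.2, 0.5]
gripper_width: 0.0602
grip_force: 0.0
```

Call:
{"fn": "servo_tool", "kwargs": {
  "rows": [
    [[0,0,0,0,0,-0.5,60],[0,0,0,0,0,-1,60],[0,0,0,0,0,-1,60],[0,0,0,0,0,-1,60]]
  ]
}}

```text
time_s: 9.2
tcp_pos: [0.6322, -0.2601, 0.1783]
tcp_rot: [0.989, 0.148, 0.001, 0.001]
contact_force: [0.6, -0.2, -1.3]
gripper_width: 0.0599
grip_force: 0.0
```

```bash
python3 - <<'E'
from h import *
plan((548.5,1.5,190),64.5)
w=camera("wrist");save(w,"w4.png"); ringfit(w,.632,-.261,.0225)
layers(w,(.57,.69,-.32,-.2),dict(shtop=.055,z45=.045))
s=camera("scene"); layers(s,(.57,.69,-.32,-.2),dict(shtop=.055))
E
```

```text
pos [ 632.2 -260.1  178.3] yaw 17.0 shift shares [-0.044 -3.433 -0.153] tilt [ 0.002   0.0017 -1.    ]
turn rz share -0.264
ring 872 [ 630.4 -260.4] r 21.920302607262904
shtop 717 [ 630.1 -261.3] [23.5 23.5] 39.6 mean [ 0.631  -0.261   0.0531]
z45 228 [ 630.1 -261.3] [23.6 23.5] 37.7 mean [ 0.6344 -0.2599  0.0482]
shtop 107 [ 630.8 -262.8] [19.9 21.1] 78.8 mean [ 0.6318 -0.2627  0.0529]
```

View pics/w4.png

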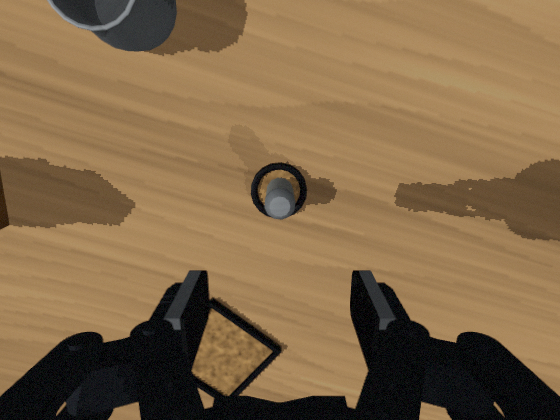

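The shaker stands upright and centred in its dish (279,195). Next is the sachet box.

Call:
{"fn": "servo_tool", "kwargs": {
  "rows": [
    [[0,0,0,0,-0.4,-0.15,60],[0,0,0,-0.01,-0.86,-0.15,60]]
  ]
}}

```text
time_s: 9.5
tcp_pos: [0.6103, -0.1951, 0.188]
tcp_rot: [0.989, 0.146, -0.0, 0.0]
contact_force: [0.3, 0.8, 0.5]
gripper_width: 0.0604
grip_force: 0.0
```

Call:
{"fn": "servo_tool", "kwargs": {
  "rows": [
    [[0,0,0,0,-0.4,0,60],[0,0,0,-0.01,-0.86,0,60]]
  ]
}}

```text
time_s: 9.7
tcp_pos: [0.5884, -0.1279, 0.1871]
tcp_rot: [0.989, 0.148, -0.001, -0.0]
contact_force: [0.7, 0.4, 0.2]
gripper_width: 0.0602
grip_force: 0.0
```

Call:
{"fn": "servo_tool", "kwargs": {
  "rows": [
    [[0,0,0,0,-0.4,0,60],[0,0,0,-0.01,-0.86,0,60]]
  ]
}}

```text
time_s: 9.9
tcp_pos: [0.5675, -0.0624, 0.1871]
tcp_rot: [0.989, 0.148, -0.001, -0.0]
contact_force: [0.6, 0.2, -0.4]
gripper_width: 0.0597
grip_force: 0.0
```

Call:
{"fn": "servo_tool", "kwargs": {
  "rows": [
    [[0,0,-0.04,0,-0.3,0,60],[0,0,-0.08,-0.01,-0.6,0,60],[0,0,-0.12,-0.01,-0.85,0,60],[0,0,-0.16,-0.01,-0.85,0,60],[0,0,-0.2,-0.01,-0.85,0,60],[0,0,-0.24,-0.01,-0.85,0,60],[0,0,-0.264,-0.01,-0.85,0,60],[0,0,-0.264,-0.01,-0.85,0,60],[0,0,-0.264,-0.01,-0.85,0,60]]
  ]
}}

```text
time_s: 10.8
tcp_pos: [0.5476, 0.0015, 0.1876]
tcp_rot: [0.846, 0.533, -0.001, -0.001]
contact_force: [0.2, -0.1, 0.0]
gripper_width: 0.0597
grip_force: 0.0
```

```bash
python3 - <<'E'
from h import *
plan((548,1.5,120),64.5)
w=camera("wrist");t=camera("top")
for c in(w,t):layers(c,(.5,.6,-.05,.05),dict(tea=.055,tin=.105,sach=.155))
E
```

```text
pos [547.6   1.5 187.6] yaw 64.4 shift shares [0.002 0.006 0.845] tilt [-6.0e-04 -1.7e-03 -1.0e+00]
turn rz share -0.001
tea 1918 [547.8   4. ] [64.2 64. ] 13.6 mean [0.5556 0.0201 0.0544]
tin 1903 [549.4   6.7] [47.1 55.4] 65.0 mean [0.5509 0.0103 0.1044]
sach 4578 [547.1   2.1] [48.5 28. ] 64.6 mean [0.5479 0.0038 0.1543]
```

Call:
{"fn": "servo_tool", "kwargs": {
  "rows": [
    [[0,0,0,0,0,0.25,55],[0,0,0,0,0,0.5,55],[0,0,0,0,0,0.7,55],[0,0,0,0,0,0.84,55],[0,0,0,0,0,0.84,55],[0,0,0,0,0,0.84,45],[0,0,0,0,0,0.84,34],[0,0,0,0,0,0.84,20],[0,0,0,0,0,0.84,10],[0,0,0,0,0,0.84,10],[0,0,0,0,0,0.84,10],[0,0,0,0,0,0.84,10]]
  ]
}}

```text
time_s: 12.1
tcp_pos: [0.549, 0.0017, 0.1222]
tcp_rot: [0.846, 0.534, 0.001, 0.0]
contact_force: [-0.0, 0.3, 5.6]
gripper_width: 0.0275
grip_force: 30.8
```

Call:
{"fn": "servo_tool", "kwargs": {
  "rows": [
    [[0,0,0,0,0,-0.1,10],[0,0,0,0,0,-0.2,10],[0,0,0,0,0,-0.4,10],[0,0,0,0,0,-0.6,10],[0,0,0,0,0,-0.7,10],[0,0,0,0,0,-0.7,10]]
  ]
}}

```text
time_s: 12.7
tcp_pos: [0.549, 0.0017, 0.1785]
tcp_rot: [0.846, 0.534, 0.001, 0.001]
contact_force: [-0.6, -0.1, -2.1]
gripper_width: 0.0273
grip_force: 30.0
```

```bash
python3 - <<'E'
from h import *
plan((451,253.5,178),-5.6)
E
```

```text
pos [549.    1.7 178.5] yaw 64.5 shift shares [ 2.315 -2.46   0.004] tilt [ 9.0e-04  2.1e-03 -1.0e+00]
turn rz share 0.39
```

Call:
{"fn": "servo_tool", "kwargs": {
  "rows": [
    [[0,0,0,0.15,-0.16,0,10],[0,0,0,0.4,-0.42,0,10],[0,0,0,0.77,-0.82,0,10]]
  ]
}}

```text
time_s: 13.0
tcp_pos: [0.5156, 0.0839, 0.1764]
tcp_rot: [0.847, 0.532, -0.001, 0.0]
contact_force: [-0.1, 1.4, -1.3]
gripper_width: 0.0282
grip_force: 30.0
```

Call:
{"fn": "servo_tool", "kwargs": {
  "rows": [
    [[0,0,0,0.38,-0.41,0,10],[0,0,0,0.77,-0.82,0,10]]
  ]
}}

```text
time_s: 13.2
tcp_pos: [0.4816, 0.1702, 0.1766]
tcp_rot: [0.846, 0.533, -0.001, -0.0]
contact_force: [0.9, -0.1, -0.9]
gripper_width: 0.0276
grip_force: 30.0
```

Call:
{"fn": "servo_tool", "kwargs": {
  "rows": [
    [[0,0,0.04,0.3,-0.3,0,10],[0,0,0.08,0.6,-0.6,0,10],[0,0,0.12,0.77,-0.82,0,10],[0,0,0.16,0.77,-0.82,0.2,10],[0,0,0.2,0.77,-0.82,0.4,10],[0,0,0.24,0.77,-0.82,0.6,10],[0,0,0.28,0.77,-0.82,0.8,10],[0,0,0.32,0.77,-0.82,1,10],[0,0,0.36,0.77,-0.82,1,10],[0,0,0.39,0.77,-0.82,1,10],[0,0,0.39,0.77,-0.82,1,10],[0,0,0.39,0.77,-0.82,1,10]]
  ]
}}

```text
time_s: 14.4
tcp_pos: [0.4498, 0.253, 0.0969]
tcp_rot: [0.999, -0.048, -0.0, 0.0]
contact_force: [1.1, 0.3, -1.7]
gripper_width: 0.0274
grip_force: 29.9
```

```bash
python3 - <<'E'
from hold import *
plan((451,253.5,21.5),-5.6)
w=camera("wrist");save(w,"w5.png"); holders2(w,dict(oblong=H["oblong"]),.05)
holders2(camera("scene"),dict(oblong=H["oblong"]))
E
```

```text
pos [449.8 253.   96.9] yaw -5.5 shift shares [ 0.015 -0.009  0.943] tilt [-5.e-04  6.e-04 -1.e+00]
turn rz share 0.0
oblong 1236 [436.6 253.5] [48.3 22.3] 84.5 z med 0.1340
oblong 1547 [325.9 413.6] [111.6 292.1] 36.4 z med 0.2614
```

View pics/w5.png

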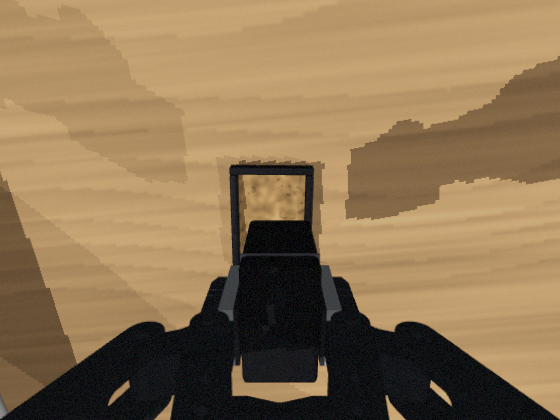

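The view shows the tray's far outer corners at (230,165) and (313,165), with the box's foot at (248..314, 222). I'll cast rays to check the centring.

```bash
python3 - <<'E'
from h import *
w=camera("wrist")
a,b=ray(w,[(230,165),(313,165)],.01)[:,:2]*1000
d=(a-b)/np.linalg.norm(a-b); n=np.array([d[1],-d[0]]); print(a,b,np.linalg.norm(a-b),"yaw",np.degrees(np.arctan2(n[1],n[0])),"centre",(a+b)/2-37*n)
q=ray(w,[(248,222),(314,222)],.0797)[:,:2]*1000; print(q, "foot ctr",q.mean(0)-24*n)
E
```

```text
[488.13809477 280.00122242] [483.05514541 227.85302875] 52.395328769747486 yaw -5.567105048907266 centre [448.77113944 257.51655103]
[[472.76944621 264.79219321]
 [469.80711607 234.4757338 ]] foot ctr [447.40148288 251.96223947]
```

Call:
{"fn": "servo_tool", "kwargs": {
  "rows": [
    [[0,0,0,0.01,-0.05,0.25,10],[0,0,0,0.01,-0.05,0.5,10],[0,0,0,0.01,-0.05,0.7,10],[0,0,0,0.01,-0.05,0.82,10],[0,0,0,0.01,-0.05,0.88,10],[0,0,0,0.01,-0.05,0.91,10],[0,0,0,0.01,-0.05,0.92,10],[0,0,0,0.01,-0.05,0.93,10],[0,0,0,0.01,-0.05,0.93,10],[0,0,0,0.01,-0.05,0.93,10]]
  ]
}}

```text
time_s: 15.55
tcp_pos: [0.4515, 0.2572, 0.0232]
tcp_rot: [0.999, -0.049, 0.0, -0.0]
contact_force: [-0.2, -0.2, -1.2]
gripper_width: 0.0273
grip_force: 30.0
```

Call:
{"fn": "servo_tool", "kwargs": {
  "rows": [
    [[0,0,0,0,0,0.01,10],[0,0,0,0,0,0.01,10]]
  ]
}}

```text
time_s: 15.75
tcp_pos: [0.4513, 0.257, 0.0221]
tcp_rot: [0.999, -0.049, 0.0, 0.0]
contact_force: [-0.7, 0.7, -1.8]
gripper_width: 0.0279
grip_force: 30.0
```

Force is still the box's weight, so it is not down yet.

Call:
{"fn": "servo_tool", "kwargs": {
  "rows": [
    [[0,0,0,0,0,0.008,10],[0,0,0,0,0,0.016,10],[0,0,0,0,0,0.016,10]]
  ]
}}

```text
time_s: 16.05
tcp_pos: [0.4513, 0.2571, 0.0212]
tcp_rot: [0.999, -0.049, 0.0, 0.0]
contact_force: [-1.3, -1.9, 5.1]
gripper_width: 0.028
grip_force: 30.7
```

Call:
{"fn": "servo_tool", "kwargs": {
  "rows": [
    [[0,0,0,0,0,0,28],[0,0,0,0,0,0,32],[0,0,0,0,0,0,40],[0,0,0,0,0,0,55],[0,0,0,0,0,0,60],[0,0,0,0,0,0,60]]
  ]
}}

```text
time_s: 16.65
tcp_pos: [0.4512, 0.257, 0.0207]
tcp_rot: [0.999, -0.049, -0.0, 0.0]
contact_force: [0.0, 0.4, 0.3]
gripper_width: 0.0601
grip_force: 0.0
```

Call:
{"fn": "servo_tool", "kwargs": {
  "rows": [
    [[0,0,0,0,0,-0.2,70],[0,0,0,0,0,-0.5,70],[0,0,0,0,0,-0.8,80],[0,0,0,0,0,-1,80]]
  ]
}}

```text
time_s: 17.05
tcp_pos: [0.4517, 0.2573, 0.1023]
tcp_rot: [0.999, -0.049, 0.001, -0.0]
contact_force: [0.0, -0.1, -0.5]
gripper_width: 0.0799
grip_force: 0.0
```

Call:
{"fn": "servo_tool", "kwargs": {
  "rows": [
    [[0,0,0,0,0,-0.5,85],[0,0,0,0,0,-0.7,85],[0,0,0,0,0,-0.7,85],[0,0,0,0,0,-0.7,85]]
  ]
}}

```text
time_s: 17.45
tcp_pos: [0.4512, 0.2568, 0.1566]
tcp_rot: [0.999, -0.05, 0.0, 0.0]
contact_force: [-1.1, -0.3, -1.3]
gripper_width: 0.0848
grip_force: 0.0
```

```bash
python3 - <<'E'
from hold import *
plan((549,2,157),14)
w=camera("wrist");save(w,"w6.png"); holders2(w,dict(oblong=(.449,.256)),.055)
layers(w,(.38,.52,.18,.32),dict(box=.054))
t=camera("top");
layers(t,(.5,.6,-.05,.05),dict(tea=.055,tin=.105))
layers(camera("scene"),(.5,.6,-.05,.05),dict(tea=.055,tin=.105))
E
```

```text
pos [451.2 256.8 156.6] yaw -5.7 shift shares [ 1.532  3.049 -0.004] tilt [ 1.e-04  1.e-04 -1.e+00]
turn rz share -0.109
oblong 1267 [326.1 390.8] [ 37.1 127.6] 68.1 z med 0.1931
box 2581 [450.8 256.3] [28.  47.9] 84.3 mean [0.452  0.2563 0.0532]
tea 231 [550.9   3.6] [64.4 64. ] 13.5 mean [0.54   0.0057 0.0548]
tin 504 [550.4   2.8] [52.6 55. ] 88.4 mean [0.5499 0.0026 0.1049]
tea 299 [548.    2.4] [65.2 64.7] 15.4 mean [ 0.561  -0.0069  0.0544]
tin 495 [547.4   2.6] [54.3 56.3] 81.9 mean [0.5492 0.0016 0.1043]
```

View pics/w6.png

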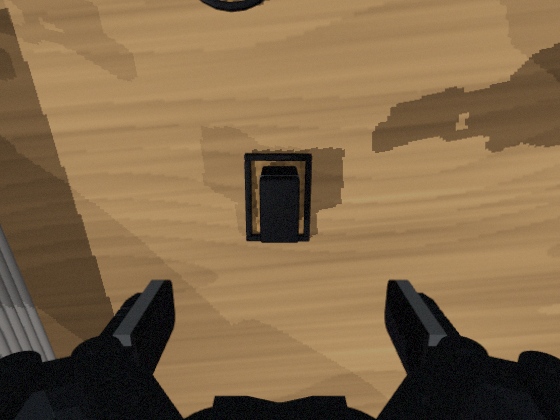

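The sachet box stands inside its tray (279,205). Next is the tin at (549,2).

Call:
{"fn": "servo_tool", "kwargs": {
  "rows": [
    [[0,0,0,0.19,0.38,0,85],[0,0,0,0.383,0.762,0,85]]
  ]
}}

```text
time_s: 17.8
tcp_pos: [0.475, 0.1933, 0.1558]
tcp_rot: [0.999, -0.048, -0.001, 0.0]
contact_force: [1.1, -0.8, 0.8]
gripper_width: 0.0848
grip_force: 0.0
```

Call:
{"fn": "servo_tool", "kwargs": {
  "rows": [
    [[0,0,0,0.19,0.38,0,85],[0,0,0,0.383,0.762,0,85]]
  ]
}}

```text
time_s: 18.0
tcp_pos: [0.4999, 0.1282, 0.1558]
tcp_rot: [0.999, -0.049, -0.001, 0.0]
contact_force: [0.6, 0.8, 0.7]
gripper_width: 0.0852
grip_force: 0.0
```

Call:
{"fn": "servo_tool", "kwargs": {
  "rows": [
    [[0,0,0,0.19,0.38,0,85],[0,0,0,0.383,0.762,0,85]]
  ]
}}

```text
time_s: 18.2
tcp_pos: [0.5244, 0.0646, 0.1558]
tcp_rot: [0.999, -0.049, -0.001, 0.0]
contact_force: [0.6, -0.2, -0.0]
gripper_width: 0.0849
grip_force: 0.0
```

Call:
{"fn": "servo_tool", "kwargs": {
  "rows": [
    [[0,0,-0.04,0.19,0.38,0,85],[0,0,-0.08,0.383,0.762,0,85],[0,0,-0.109,0.383,0.762,0.1,85],[0,0,-0.109,0.383,0.762,0.2,85],[0,0,-0.109,0.383,0.762,0.2,85],[0,0,-0.109,0.383,0.762,0.2,85]]
  ]
}}

```text
time_s: 18.8
tcp_pos: [0.5485, 0.0035, 0.1403]
tcp_rot: [0.993, 0.121, -0.001, -0.0]
contact_force: [0.7, -0.3, -0.1]
gripper_width: 0.0853
grip_force: 0.0
```

```bash
python3 - <<'E'
from hold import *
plan((549,2,70),14)
layers(camera("wrist"),(.5,.6,-.05,.05),dict(tea=.055,tin=.105))
E
```

```text
pos [548.5   3.5 140.3] yaw 14.0 shift shares [0.003 0.02  0.878] tilt [-1.2e-03 -8.0e-04 -1.0e+00]
turn rz share -0.0
tea 2358 [560.9   7. ] [38.2 64.1] 13.8 mean [0.5701 0.0104 0.0544]
tin 8056 [548.    2.9] [55.2 55.1] 31.2 mean [0.5493 0.0033 0.1043]
```

Call:
{"fn": "servo_tool", "kwargs": {
  "rows": [
    [[0,0,0,0,0.01,0.25,85],[0,0,0,0,0.01,0.5,85],[0,0,0,0,0.01,0.7,85],[0,0,0,0,0.01,0.82,85],[0,0,0,0,0.01,0.86,85],[0,0,0,0,0.01,0.86,75],[0,0,0,0,0.01,0.86,62],[0,0,0,0,0.01,0.86,50],[0,0,0,0,0.01,0.86,40],[0,0,0,0,0.01,0.86,40],[0,0,0,0,0.01,0.86,40],[0,0,0,0,0.01,0.86,40]]
  ],
  "newtons": 40
}}

```text
time_s: 20.05
tcp_pos: [0.5502, 0.0017, 0.0731]
tcp_rot: [0.993, 0.121, 0.001, -0.0]
contact_force: [0.0, 1.3, 6.5]
gripper_width: 0.0548
grip_force: 42.7
```

Call:
{"fn": "servo_tool", "kwargs": {
  "rows": [
    [[0,0,0,0,0,-0.1,40],[0,0,0,0,0,-0.2,40],[0,0,0,0,0,-0.4,40],[0,0,0,0,0,-0.6,40],[0,0,0,0,0,-0.7,40],[0,0,0,0,0,-0.7,40]]
  ]
}}

```text
time_s: 20.65
tcp_pos: [0.5502, 0.0014, 0.1293]
tcp_rot: [0.993, 0.121, 0.001, 0.0]
contact_force: [0.3, 0.4, -1.5]
gripper_width: 0.0554
grip_force: 42.6
```

```bash
python3 - <<'E'
from h import *
import pickle
for n in("top","scene"):ringfit(pickle.load(open(n+".pkl","rb")),.631,.268,.041)
plan((631,269,128))
E
```

```text
ring 129 [630.1 271. ] r 38.00115481124915
ring 154 [632.2 266.8] r 38.361746892207115
pos [550.2   1.4 129.3] yaw 13.9 shift shares [ 1.786 -3.003  0.019] tilt [ 2.4e-03  6.0e-04 -1.0e+00]
```

Call:
{"fn": "servo_tool", "kwargs": {
  "rows": [
    [[0,0,0,0.1,-0.15,0,40],[0,0,0,0.25,-0.42,0,40],[0,0,0,0.445,-0.75,0,40]]
  ]
}}

```text
time_s: 20.95
tcp_pos: [0.569, 0.0688, 0.127]
tcp_rot: [0.993, 0.121, -0.001, 0.0]
contact_force: [0.4, 1.0, -1.4]
gripper_width: 0.0547
grip_force: 42.6
```

Call:
{"fn": "servo_tool", "kwargs": {
  "rows": [
    [[0,0,0,0.22,-0.37,0,40],[0,0,0,0.445,-0.75,0,40]]
  ]
}}

```text
time_s: 21.15
tcp_pos: [0.5892, 0.1373, 0.1269]
tcp_rot: [0.993, 0.121, -0.001, -0.0]
contact_force: [0.4, 0.3, -1.1]
gripper_width: 0.055
grip_force: 42.6
```

Call:
{"fn": "servo_tool", "kwargs": {
  "rows": [
    [[0,0,0,0.22,-0.37,0,40],[0,0,0,0.445,-0.75,0,40]]
  ]
}}

```text
time_s: 21.35
tcp_pos: [0.6091, 0.2045, 0.1268]
tcp_rot: [0.993, 0.122, -0.001, -0.0]
contact_force: [0.9, -0.9, -1.7]
gripper_width: 0.0551
grip_force: 42.6
```

Call:
{"fn": "servo_tool", "kwargs": {
  "rows": [
    [[0,0,0,0.22,-0.37,0,40],[0,0,0,0.36,-0.6,0,40],[0,0,0,0.445,-0.75,0,40],[0,0,0,0.445,-0.75,0,40],[0,0,0,0.445,-0.75,0,40]]
  ]
}}

```text
time_s: 21.85
tcp_pos: [0.6293, 0.2677, 0.1272]
tcp_rot: [0.993, 0.121, -0.001, 0.001]
contact_force: [1.3, -0.2, -1.5]
gripper_width: 0.055
grip_force: 42.6
```

```bash
python3 - <<'E'
from h import *
w=camera("wrist"); save(w,"w7.png"); ringfit(w,.631,.269,.041)
plan((631,269,22))
E
```

```text
ring 1788 [630.7 273.1] r 37.289327857110585
pos [629.6 266.8 127.4] yaw 13.9 shift shares [ 0.026 -0.025  1.318] tilt [-0.0013  0.0016 -1.    ]
```

View pics/w7.png

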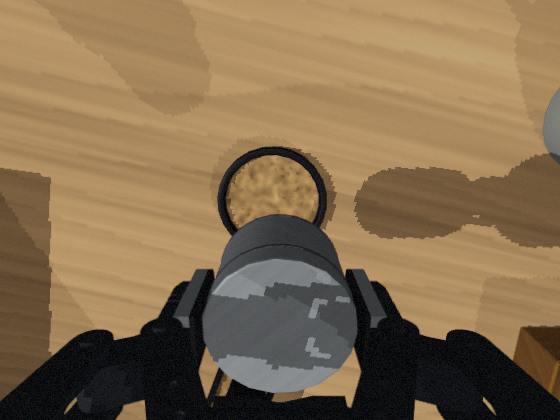

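The tin is held above; the ring is centred at (272,200), about 4 mm to the left. Correct and lower.

Call:
{"fn": "servo_tool", "kwargs": {
  "rows": [
    [[0,0,0,0.02,-0.05,0.25,40],[0,0,0,0.02,-0.05,0.5,40],[0,0,0,0.02,-0.05,0.75,40],[0,0,0,0.02,-0.05,1,40],[0,0,0,0.02,-0.05,1,40],[0,0,0,0.02,-0.05,1,40]]
  ]
}}

```text
time_s: 22.5
tcp_pos: [0.6299, 0.2722, 0.0472]
tcp_rot: [0.993, 0.121, -0.001, 0.0]
contact_force: [-0.0, 1.1, -1.1]
gripper_width: 0.055
grip_force: 42.8
```

```bash
python3 - <<'E'
from h import *
w=camera("wrist"); ringfit(w,.631,.271,.041,200)
plan((630.5,271,22))
E
```

```text
ring 1386 [637.  274.8] r 32.11235547478429
pos [630.6 272.7  48.3] yaw 13.9 shift shares [-0.007  0.02   0.329] tilt [ 5.e-04 -0.e+00 -1.e+00]
```

Call:
{"fn": "servo_tool", "kwargs": {
  "rows": [
    [[0,0,0,0,0.01,0.12,40],[0,0,0,0,0.01,0.22,40],[0,0,0,0,0.01,0.27,40],[0,0,0,0,0.01,0.29,40],[0,0,0,0,0.01,0.3,40],[0,0,0,0,0.01,0.305,40],[0,0,0,0,0.01,0.305,40]]
  ]
}}

```text
time_s: 23.25
tcp_pos: [0.6306, 0.2723, 0.0238]
tcp_rot: [0.993, 0.121, 0.0, -0.0]
contact_force: [0.4, -0.2, -1.7]
gripper_width: 0.055
grip_force: 42.8
```

Call:
{"fn": "servo_tool", "kwargs": {
  "rows": [
    [[0,0,0,0,0,0.005,40],[0,0,0,0,0,0.01,40],[0,0,0,0,0,0.01,40]]
  ]
}}

```text
time_s: 23.55
tcp_pos: [0.6305, 0.2723, 0.0228]
tcp_rot: [0.993, 0.121, 0.0, -0.0]
contact_force: [1.1, -0.1, -1.2]
gripper_width: 0.0551
grip_force: 42.8
```

Call:
{"fn": "servo_tool", "kwargs": {
  "rows": [
    [[0,0,0,0,0,0.006,40],[0,0,0,0,0,0.012,40],[0,0,0,0,0,0.012,40]]
  ]
}}

```text
time_s: 23.85
tcp_pos: [0.6305, 0.2722, 0.0222]
tcp_rot: [0.993, 0.121, 0.0, 0.0]
contact_force: [-2.3, -1.2, 2.3]
gripper_width: 0.0548
grip_force: 43.2
```

Call:
{"fn": "servo_tool", "kwargs": {
  "rows": [
    [[0,0,0,0,0,0,56],[0,0,0,0,0,0,60],[0,0,0,0,0,0,70],[0,0,0,0,0,0,85],[0,0,0,0,0,0,85],[0,0,0,0,0,0,85]]
  ]
}}

```text
time_s: 24.45
tcp_pos: [0.6305, 0.2722, 0.0218]
tcp_rot: [0.993, 0.121, 0.0, -0.0]
contact_force: [0.7, 0.7, 0.4]
gripper_width: 0.0847
grip_force: 0.0
```

Call:
{"fn": "servo_tool", "kwargs": {
  "rows": [
    [[0,0,0,0,0,-0.2,85],[0,0,0,0,0,-0.5,85],[0,0,0,0,0,-0.8,85],[0,0,0,0,0,-1,85],[0,0,0,0,0,-1,85],[0,0,0,0,0,-1,85]]
  ]
}}

```text
time_s: 25.05
tcp_pos: [0.6304, 0.2721, 0.1018]
tcp_rot: [0.993, 0.121, 0.0, 0.0]
contact_force: [0.1, -0.1, -1.1]
gripper_width: 0.0853
grip_force: 0.0
```

```bash
python3 - <<'E'
from h import *
w=camera("wrist"); save(w,"w8.png")
layers(w,(.57,.69,.2,.33),dict(tin=.054))
s=camera("scene")
layers(s,(.5,.6,-.05,.05),dict(tea=.055))
layers(camera("top"),(.5,.6,-.05,.05),dict(tea=.055))
plan((549,3,100),14)
E
```

```text
tin 7154 [628.9 271.7] [55.  55.3] 75.8 mean [0.6302 0.2719 0.0533]
tea 767 [548.    3.1] [64.9 66.2] 13.0 mean [0.5496 0.0021 0.0544]
tea 767 [551.    3.7] [64.7 64. ] 13.7 mean [0.5503 0.0036 0.0549]
pos [629.6 271.8 100.4] yaw 14.0 shift shares [-1.787  3.017  0.011] tilt [-2.4e-03  5.0e-04 -1.0e+00]
turn rz share -0.0
```

View pics/w8.png

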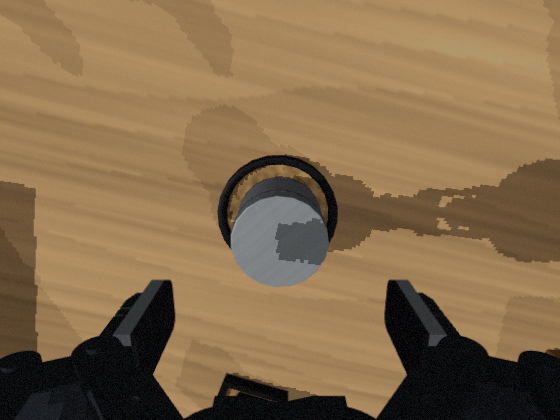

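The tin sits in its ring at (278,215), flat at a top height of 53 mm. Next is the tea box.

Call:
{"fn": "servo_tool", "kwargs": {
  "rows": [
    [[0,0,0,-0.22,0.37,0,85],[0,0,0,-0.446,0.754,0,85]]
  ]
}}

```text
time_s: 25.4
tcp_pos: [0.6092, 0.2056, 0.1006]
tcp_rot: [0.992, 0.123, -0.001, -0.0]
contact_force: [1.4, -0.5, 0.3]
gripper_width: 0.0854
grip_force: 0.0
```

Call:
{"fn": "servo_tool", "kwargs": {
  "rows": [
    [[0,0,0,-0.22,0.37,0,85],[0,0,0,-0.446,0.754,0,85]]
  ]
}}

```text
time_s: 25.6
tcp_pos: [0.5891, 0.1366, 0.1008]
tcp_rot: [0.993, 0.122, -0.001, 0.0]
contact_force: [-0.1, -0.1, -0.0]
gripper_width: 0.0848
grip_force: 0.0
```

Call:
{"fn": "servo_tool", "kwargs": {
  "rows": [
    [[0,0,0,-0.22,0.37,0,85],[0,0,0,-0.446,0.754,0,85]]
  ]
}}

```text
time_s: 25.8
tcp_pos: [0.569, 0.0695, 0.1009]
tcp_rot: [0.993, 0.122, -0.001, -0.0]
contact_force: [0.6, 1.0, -0.0]
gripper_width: 0.0848
grip_force: 0.0
```

Call:
{"fn": "servo_tool", "kwargs": {
  "rows": [
    [[0,0,0,-0.22,0.37,0,85],[0,0,0,-0.446,0.754,0,85],[0,0,0,-0.446,0.754,0,85],[0,0,0,-0.446,0.754,0,85],[0,0,0,-0.446,0.754,0,85]]
  ]
}}

```text
time_s: 26.3
tcp_pos: [0.5502, 0.0051, 0.1015]
tcp_rot: [0.993, 0.122, -0.0, -0.001]
contact_force: [-0.2, 1.1, 0.3]
gripper_width: 0.085
grip_force: 0.0
```

```bash
python3 - <<'E'
from hold import *
w=camera("wrist")
layers(w,(.5,.6,-.06,.06),dict(tea=.055))
plan((549,3,20),14)
E
```

```text
tea 12123 [548.1   3.9] [64.5 64.1] 13.4 mean [0.5504 0.0045 0.0543]
pos [550.3   5.4 101.6] yaw 14.1 shift shares [-0.022  0.026  1.02 ] tilt [ 1.e-04 -1.e-03 -1.e+00]
turn rz share 0.0
```

Call:
{"fn": "servo_tool", "kwargs": {
  "rows": [
    [[0,0,0,-0.02,0.02,0.3,85],[0,0,0,-0.02,0.02,0.6,85],[0,0,0,-0.02,0.02,0.85,85],[0,0,0,-0.02,0.02,1,85],[0,0,0,-0.02,0.02,1,85],[0,0,0,-0.02,0.02,1,76],[0,0,0,-0.02,0.02,1,68],[0,0,0,-0.02,0.02,1,60],[0,0,0,-0.02,0.02,1,50],[0,0,0,-0.02,0.02,1,50],[0,0,0,-0.02,0.02,1,50],[0,0,0,-0.02,0.02,1,50]]
  ],
  "newtons": 50
}}

```text
time_s: 27.55
tcp_pos: [0.5499, 0.0022, 0.0231]
tcp_rot: [0.993, 0.122, 0.001, -0.0]
contact_force: [-0.5, 1.4, 6.0]
gripper_width: 0.0631
grip_force: 55.6
```

Call:
{"fn": "servo_tool", "kwargs": {
  "rows": [
    [[0,0,0,0,0,-0.1,50],[0,0,0,0,0,-0.2,50],[0,0,0,0,0,-0.5,50],[0,0,0,0,0,-0.8,50],[0,0,0,0,0,-0.8,50],[0,0,0,0,0,-0.8,50]]
  ]
}}

```text
time_s: 28.15
tcp_pos: [0.5492, 0.0014, 0.0863]
tcp_rot: [0.993, 0.121, 0.001, 0.0]
contact_force: [-0.4, -0.6, -2.1]
gripper_width: 0.0633
grip_force: 55.7
```

```bash
python3 - <<'E'
from hold import *
w=camera("wrist")
holders2(camera("top"),dict(square=H["square"]))
plan((449.3,-254.5,86),-23)
E
```

```text
square 316 [ 448.2 -251.8] [92.2 91.8] 67.2 z med 0.0022
pos [548.1   1.5  85.1] yaw 13.9 shift shares [-1.969  2.808 -0.009] tilt [-1.6e-03 -1.0e-04 -1.0e+00]
turn rz share 0.205
```

Call:
{"fn": "servo_tool", "kwargs": {
  "rows": [
    [[0,0,0,-0.1,0.15,0,50],[0,0,0,-0.28,0.4,0,50],[0,0,0,-0.49,0.7,0,50]]
  ]
}}

```text
time_s: 28.55
tcp_pos: [0.5233, -0.0629, 0.085]
tcp_rot: [0.993, 0.122, -0.001, -0.0]
contact_force: [0.9, -0.6, -1.7]
gripper_width: 0.0631
grip_force: 55.7
```

Call:
{"fn": "servo_tool", "kwargs": {
  "rows": [
    [[0,0,0,-0.25,0.35,0,50],[0,0,0,-0.49,0.7,0,50]]
  ]
}}

```text
time_s: 28.75
tcp_pos: [0.498, -0.1279, 0.085]
tcp_rot: [0.993, 0.121, -0.001, -0.0]
contact_force: [0.1, -1.3, -2.7]
gripper_width: 0.0635
grip_force: 55.7
```

Call:
{"fn": "servo_tool", "kwargs": {
  "rows": [
    [[0,0,0,-0.25,0.35,0,50],[0,0,0,-0.49,0.7,0,50]]
  ]
}}

```text
time_s: 28.95
tcp_pos: [0.4731, -0.1918, 0.0851]
tcp_rot: [0.993, 0.121, -0.001, -0.0]
contact_force: [0.1, -0.4, -2.0]
gripper_width: 0.0632
grip_force: 55.7
```

Call:
{"fn": "servo_tool", "kwargs": {
  "rows": [
    [[0,0,0.04,-0.25,0.35,0,50],[0,0,0.08,-0.4,0.57,0,50],[0,0,0.12,-0.49,0.7,0,50],[0,0,0.16,-0.49,0.7,0,50],[0,0,0.205,-0.49,0.7,0,50],[0,0,0.205,-0.49,0.7,0,50],[0,0,0.205,-0.49,0.7,0,50],[0,0,0.205,-0.49,0.7,0,50]]
  ]
}}

```text
time_s: 29.75
tcp_pos: [0.4503, -0.2536, 0.0855]
tcp_rot: [0.98, -0.198, -0.0, -0.0]
contact_force: [-0.3, -0.3, -1.9]
gripper_width: 0.0631
grip_force: 55.5
```

```bash
python3 - <<'E'
from hold import *
w=camera("wrist");save(w,"w9.png")
plan((449,-254.5,27),-23)
E
```

```text
pos [ 450.5 -253.5   85.6] yaw -22.8 shift shares [-0.012  0.018  0.733] tilt [-4.e-04 -0.e+00 -1.e+00]
turn rz share 0.001
```

View pics/w9.png

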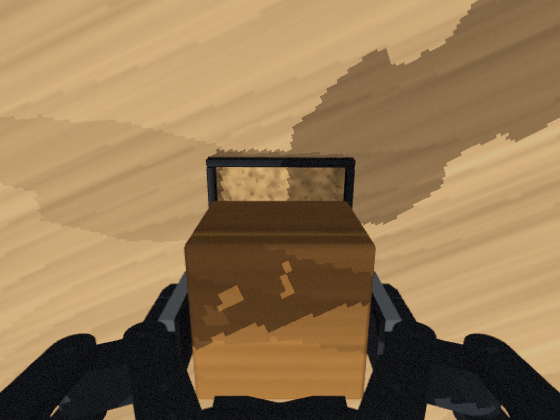

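The tray's far outer corners are at (207,158) and (355,158), and the box's foot edge runs (212..349, 202), so it looks centred. Checking by ray.

```bash
python3 - <<'E'
from h import *
w=camera("wrist")
a,b=ray(w,[(207,158),(355,158)],.01)[:,:2]*1000
d=(a-b)/np.linalg.norm(a-b); n=np.array([d[1],-d[0]]); print(np.linalg.norm(a-b),"yaw",np.degrees(np.arctan2(n[1],n[0])),"centre",(a+b)/2-45*n)
q=ray(w,[(212,202),(349,202)],.0625)[:,:2]*1000; print(np.linalg.norm(q[0]-q[1]), "foot ctr",q.mean(0)-32*n)
E
```

```text
88.16805945495773 yaw -22.839599665860398 centre [ 446.83376802 -253.96195661]
64.31739907849746 foot ctr [ 447.80762126 -253.86234108]
```

Call:
{"fn": "servo_tool", "kwargs": {
  "rows": [
    [[0,0,0,-0.01,0,0.25,50],[0,0,0,-0.01,0,0.45,50],[0,0,0,-0.01,0,0.6,50],[0,0,0,-0.01,0,0.67,50],[0,0,0,-0.01,0,0.7,50],[0,0,0,-0.01,0,0.71,50],[0,0,0,-0.01,0,0.72,50],[0,0,0,-0.01,0,0.72,50]]
  ]
}}

```text
time_s: 30.65
tcp_pos: [0.4503, -0.2533, 0.0286]
tcp_rot: [0.98, -0.199, 0.0, 0.0]
contact_force: [0.4, -0.2, -1.9]
gripper_width: 0.0628
grip_force: 55.7
```

Call:
{"fn": "servo_tool", "kwargs": {
  "rows": [
    [[0,0,0,0,0,0.005,50],[0,0,0,0,0,0.01,50],[0,0,0,0,0,0.01,50]]
  ]
}}

```text
time_s: 30.95
tcp_pos: [0.45, -0.2532, 0.0275]
tcp_rot: [0.98, -0.199, 0.0, 0.0]
contact_force: [0.5, -0.4, -1.8]
gripper_width: 0.0631
grip_force: 55.7
```

Call:
{"fn": "servo_tool", "kwargs": {
  "rows": [
    [[0,0,0,0,0,0.006,50],[0,0,0,0,0,0.012,50],[0,0,0,0,0,0.012,50]]
  ]
}}

```text
time_s: 31.25
tcp_pos: [0.45, -0.2532, 0.0271]
tcp_rot: [0.98, -0.199, -0.0, 0.0]
contact_force: [-2.0, 0.9, 7.4]
gripper_width: 0.0633
grip_force: 56.8
```

Call:
{"fn": "servo_tool", "kwargs": {
  "rows": [
    [[0,0,0,0,0,0,64],[0,0,0,0,0,0,68],[0,0,0,0,0,0,76],[0,0,0,0,0,0,85],[0,0,0,0,0,0,85],[0,0,0,0,0,0,85]]
  ]
}}

```text
time_s: 31.85
tcp_pos: [0.45, -0.2531, 0.0264]
tcp_rot: [0.98, -0.199, -0.0, -0.0]
contact_force: [-0.2, 0.5, -0.1]
gripper_width: 0.0851
grip_force: 0.0
```

Call:
{"fn": "servo_tool", "kwargs": {
  "rows": [
    [[0,0,0,0,0,-0.2,85],[0,0,0,0,0,-0.5,85],[0,0,0,0,0,-0.8,85],[0,0,0,0,0,-1,85]]
  ]
}}

```text
time_s: 32.25
tcp_pos: [0.4505, -0.2534, 0.108]
tcp_rot: [0.98, -0.199, 0.001, 0.0]
contact_force: [0.0, -0.5, 0.4]
gripper_width: 0.0846
grip_force: 0.0
```

Call:
{"fn": "servo_tool", "kwargs": {
  "rows": [
    [[0,0,0,0,0,-0.5,85],[0,0,0,0,0,-1,85],[0,0,0,0,0,-1,85],[0,0,0,0,0,-1,85]]
  ]
}}

```text
time_s: 32.65
tcp_pos: [0.4504, -0.2534, 0.1872]
tcp_rot: [0.98, -0.199, 0.001, 0.0]
contact_force: [-0.2, 0.8, -0.9]
gripper_width: 0.0848
grip_force: 0.0
```

```bash
python3 - <<'E'
from h import *
w=camera("wrist");save(w,"w10.png"); layers(w,(.38,.52,-.32,-.19),dict(tea=.059))
s=camera("scene");save(s,"s10.png")
for n,b,z in(("sh",(.57,.69,-.32,-.2),.055),("sach",(.38,.52,.18,.32),.054),("tin",(.57,.69,.2,.33),.054)): layers(s,b,{n:z})
print(get_state()["time_s"])
a=cv2.imread("pics/w10.png");b=cv2.imread("pics/s10.png");cv2.imwrite("pics/fin.png",cv2.resize(np.hstack([a,b]),(800,300)))
E
```

```text
tea 6565 [ 449.4 -254. ] [64.1 63.6] 67.2 mean [ 0.4508 -0.2545  0.0583]
sh 109 [ 630.7 -262.9] [20.2 20.8] 49.4 mean [ 0.6317 -0.2628  0.0531]
sach 181 [451.4 256. ] [29.3 50.1] 82.3 mean [0.4524 0.2551 0.053 ]
tin 360 [630.  269.2] [55.5 54.1] 8.9 mean [0.6298 0.2691 0.0532]
32.75
```

View pics/fin.png

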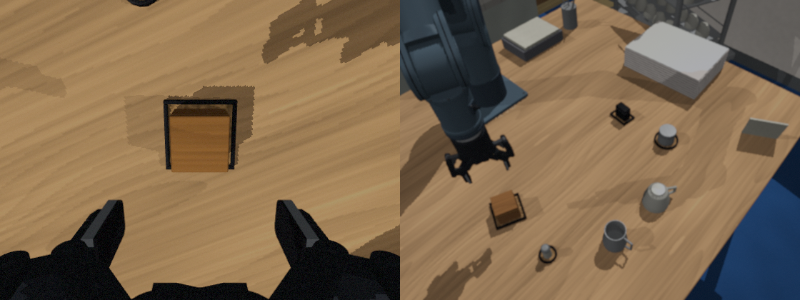

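All four stand in their holders: tea box (507,207), shaker (546,253), sachet box (622,113) and tin (667,137) in the right half. The cup and jug are where they were.

```bash
python3 -c "
from station import *
print(hand_in())"
```

```text
the job is handed in; nothing more can be done
None
```

All four containers stand upright and flat in their own holders, set down gently with none tipped. The cup and jug are untouched, and the job was handed in with the clock at about 33 s of the 131 s allowed.

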